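# Feed a sign blank through the engraver's sprung flap

### The arm

A 6-joint arm with a two-finger parallel gripper is mounted at the origin on the work surface. World frame = base frame: x ahead of the robot, y to its left, z up, the work surface at z = 0. Lengths are in m, angles in degrees, forces in N, time in s.
With the tool pointing down it reaches from about 0.375 to 0.9 m from the base axis. Payload 3.1 kg.
Tool frame: the origin (TCP) lies at the very end of the fingers, on their centre line; the grasp point (between the pads) lies 19 mm behind it (bot.hold_point_z is the z of the grasp point in the tool frame, in m); z points along the fingers, y is the line along which they close (so a half turn about z gives the same grasp; the last joint's range is limited). The gripper opens to 87 mm and grips with 3 to 60 N. Pads are 19 mm wide; open, the fingers measure 117 mm over their backs; the gripper's body (75 mm by 190 mm) begins 51 mm behind the grasp point.
Start: joints at [56.064, 30.224, 82.088, -0, 67.689, -10.227], TCP at [0.251, 0.572, 0.223] pointing down, gripper open.
Joint ranges: [-176.69, 176.69], [-43.24, 126.21], [12.49, 139.97], [-82, 262], [0, 151.66], [-163.58, 163.58]. Speed limits (degrees/s): [159.86, 159.86, 180, 180, 180, 180].

### API

Orientations are given as a 3x3 rotation matrix whose columns are the frame's x, y, z axes.
In Python, from rig import bot, capture, camera_model gives the robot as it stands.
- The arm moves only by the tool apply_moves, never from a script. Its argument "plan" is text: rows parted by semicolons, each of 6 numbers parted by spaces: the shift along the tool's x, y, z in units of 0.05 m (1.0 is 0.05 m), then the turn, a rotation vector about the tool's x, y, z in units of 360 degrees (1.0 is 360 degrees). In form: dx dy dz ax ay az; .... A call has 1 to 10 rows; each row shifts and turns the commanded pose from where the row before left it, along the tool's axes as they then stand; what a row does not reach is not made up. A row lasts 1/12 s, in which the tool goes at most 41.7 mm and 7.16 degrees, less where a joint would pass 70% of its speed; a pose out of reach is approached as far as the arm can. A call with a number of a shift or a turn outside -1 to 1 is refused whole. A call with a gripper value outside its range is refused whole. "gripper" is the gripper command: -1 is shut, 1 is fully open, values between are in proportion, set as the call begins (left out, the last holds). The fingers move at their own pace and stop on an object; the grip force is fixed at half the most. Time passes only in rows, so rows that do not move let the fingers close. It gives the time, the measured TCP pose, the force, the opening and the grip force at its end, in the units of the state.
- bot.read_state(): the state, without advancing time (a new reading comes with each control period).
- capture(name): name is "scene" or "top"; returns the picture (420x560x3 uint8, red, green, blue); there is no depth.
- camera_model(name): a dict with "vertical_fov" (degrees; the focal length in pixels is half the picture's height over the tangent of half this angle, whatever the lens; pixels are square), "cx", "cy" (the principal point, pixels), "dist" ([k1, k2, p1, p2, k3] as OpenCV has them; the pictures are not rectified), "position" and "rotation" of the camera in the world. Camera axes: x right, y down, z forward; pixel columns grow to the right and rows downward; lengths in m; the calibration is good to about 2 mm. A picture is of the moment at which its call begins. camera_model takes no time and is no camera call.
- bot.hand_in(): hands the job in; it is judged then, once.
The state is a dict: "time_s": time; "joint_positions": joint angles; "qvel": joint speeds; "tau": joint torques, N m; "position": TCP position; "tcp_rot": TCP orientation; "force": force on the tool from outside, world axes, zero at the start; "moment": the same for the moment, N m; "opening": opening from 0.0 (shut) to 1.0 (fully open); "grasp_force": force on a finger pad.
Only numpy, scipy, OpenCV 4.12 (cv2) and the standard library are available. Lean on these libraries where they do the work, as an engineer would, in place of code of your own. Each camera call takes 0.05 s, during which the arm holds its last target. There are 200 camera calls.

### The job

Load the loose wooden sign blank into the engraver: push it along the infeed table, through the sprung flap and right home into the corner, its long side flush along the fence and its front end bearing gently on the end stop, without shoving the lightly clamped stop out of its setting. Hands do not fit under the flap, so use the push stick; then draw it out so that the flap swings shut behind the blank, and lay it back down on the bench. Leave the other things on the bench where they are.

Things in the scene. Friction and masses are not known exactly. Their poses are not given: they have to be found in the camera images.
- engraver: Desktop sign engraver fixed on the bench: grey and aluminium cabinet 300 x 300 mm, 189 mm high, clear lid and walls. x = feed direction (from the infeed table into the machine), y left of the feed, z up; origin on the bench under the middle of the front panel's outer face. Cabinet x 0 to 300, y -150 to 150 mm; knob and stop button stand 17 mm out of the front at |y| over 87 mm.
- feed_mouth (a point): Middle of the feed opening at table level (engraver x 0, y 0, 30 mm above the bench; axes as the engraver's). Opening y -52 to 53 mm, 52 mm high. The feed way is level at this height, without a step: aluminium infeed table outside (x -166 to 0, y -58 to 74 mm), dark bed inside (to x 280 mm).
- fence (a point): Point on the foot of the fence's guiding face at the opening (engraver x 0, y -40, 30 mm above the bench; axes as the engraver's). The fence is a steel bar 10 mm wide and 10 mm high on the right (-y) side of the feed way, straight along x from -165 to 265 mm; the blank goes on its +y side.
- flap (a joint): Sprung flap in the opening: dark steel, slippery nylon lip, 86 mm wide, 48 mm high, hinged at its top 80 mm above the bench. Rad: 0 hanging shut, grows as the lip swings into the machine (1.5 at most; inwards only). Opening takes 1.5 N at the lip, 3 N wide open. The lip rides on what is under it (blank: about 0.8 rad, stick: 1.0 rad, lip 44 mm inside); it shuts only once that space is clear.
- end_stop: End stop on the bed: aluminium block 76 mm wide, 16 mm high, its face 193 to 237 mm inside the front panel. Axes as the engraver's; origin on the bed at the foot of that face. What stops the blank is a flat steel nose bar in front of the block, whose fine adjuster sets it anywhere from 8 to 24 mm proud of the block: not measured. Friction clamp only: a push over about 9 N shifts it along x.
- blank: Sign blank: plain wooden plate 120 mm long (x), 64 mm wide (y), 16 mm thick, two small screw holes, about 0.09 kg; origin in the centre of its underside. Starts flat on the infeed table outside the flap, its x roughly along the feed, askew and off the fence. Home: front end on the stop's nose bar, origin 32 mm from the fence's face.
- push_stick: Plywood push stick 320 mm long, 0.16 kg, standing on its narrow underside on the bench. x along it to the pushing end, z up; origin on the underside, 170 mm behind the pushing face, 150 mm ahead of the tail. Bar 22 x 22 mm; cross shoe at the front 44 mm wide, 22 mm high, flat face; raised grip x -150 to 14 mm, 22 mm wide, 44 mm high (horn at the tail, x below -118 mm, 59 mm high).
- sanding_block: Bystander: cork sanding block 90 x 55 x 25 mm, origin in the centre of its underside.
- tape_roll: Bystander: roll of masking tape lying flat, 96 mm across, 25 mm high, origin in the centre of its underside.
- stain_jar: Bystander: dark jar of wood stain, 72 mm across, 100 mm high, origin in the centre of its underside.
- screwdriver: Bystander: screwdriver lying on the bench nearest the robot.
- try_square: Bystander: try square lying flat, wooden stock 110 mm, steel blade 150 mm.
Things that resemble listed ones, but are neither listed nor needed, are in the scene too. Several things have the shape of the blank; the one meant has the colours described above.

How it is judged (in metres and radians):
On the way:
1. the blank has been pushed through the flap and bears on the end stop's nose bar (contact force between blank and end_stop above 0.4 N), for 0.05 s.
At the end, for the whole second after the job is handed in: Flap shut (under 0.06 rad); blank flat and still behind it where it seated on the stop's nose (front end at most 26.5 mm from the stop block, the nose being 8 to 24 mm proud), within 2.5 mm of the fence and 0.035 rad of parallel; push stick still, on the bench itself (origin under 16 mm) (value of joint flap below 0.06 rad and x of blank in the frame of end_stop above -0.0865 m and y of blank in the frame of engraver below -0.0055 m and angle between the x axis of blank and the x axis of engraver, either way round below 0.035 rad and angle between blank's own z axis and vertical below 0.05 rad and linear speed of blank below 0.01 m/s and height (world z) of push_stick below 0.016 m and linear speed of push_stick below 0.02 m/s); the robot touches nothing.
It fails at once if the end stop is shoved more than 1.5 mm from its setting (distance of end_stop from where it was at the start of the episode above 0.0015 m).
It fails at once if a bystander is moved more than 20 mm (distance of any of sanding_block, tape_roll, stain_jar, screwdriver, try_square from where it was at the start of the episode above 0.02 m).
It also fails if it takes over 69 s, if anything falls off the work surface, if the arm or the gripper's body presses on something with over 40 N, if the wrist force passes 120 N, or if a joint passes its speed limit or range.

## Working session

There is one attempt and no reset: what is moved stays moved. The work goes in short steps, Python scripts to look and compute and a tool call to move; the robot and the scene stay as the last step left them, time stands still between calls to the robot, and variables do not carry over. Pictures are saved under pics/ and viewed, at most 10 in all, crops included, and the job is handed in when it is done.

Besides the shell and the picture viewer there is one more tool, called after "Emit:" as a command line: name --argument value ..., lists and objects as JSON in quotes. apply_moves: Moves the arm, as the interface text tells. Its arguments: {"type":"object","properties":{"plan":{"type":"string"},"gripper":{"type":"number"}},"required":["plan"]}

```bash
mkdir -p pics; ls
python3 - <<'E'
from rig import bot,capture,camera_model
import cv2
for n in("scene","top"):
    im=capture(n); cv2.imwrite(f"pics/{n}0.png",im[:,:,::-1]); print(camera_model(n))
s=bot.read_state(); print(s["time_s"],s["position"],s["tcp_rot"],s["force"])
E
```

```text
pics
{'vertical_fov': 43.22517999678253, 'cx': 280.7566144951901, 'cy': 200.4246309921008, 'dist': array([0.00430101, 0.        , 0.        , 0.        , 0.        ]), 'position': array([ 0.90159238, -0.61018059,  1.3622555 ]), 'rotation': array([[ 0.85066569,  0.45384902, -0.26530917],
       [ 0.52554237, -0.74679005,  0.40756575],
       [-0.01315693, -0.48613341, -0.87378556]])}
{'vertical_fov': 52.80225251291099, 'cx': 284.1601117587326, 'cy': 208.57019010125953, 'dist': array([0.02499141, 0.        , 0.        , 0.        , 0.        ]), 'position': array([ 0.44431918, -0.02964812,  1.17483193]), 'rotation': array([[-0.01190516, -0.99705601,  0.0757468 ],
       [-0.99986093,  0.01275487,  0.01074379],
       [-0.01167831, -0.07560836, -0.9970692 ]])}
0.1 [0.25088826 0.57170782 0.2216693 ] [[-9.15607768e-01  4.02071090e-01 -1.11983748e-03]
 [ 4.02072481e-01  9.15606382e-01 -1.63506019e-03]
 [ 3.67919909e-04 -1.94732964e-03 -9.99998036e-01]] [-0.33560484 -0.25415737 -0.16234625]
```

View pics/scene0.png

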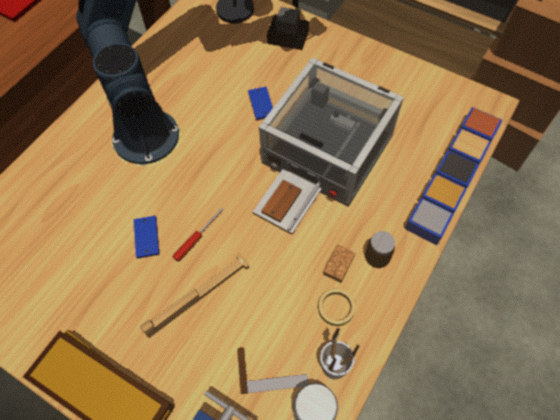

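View pics/top0.png

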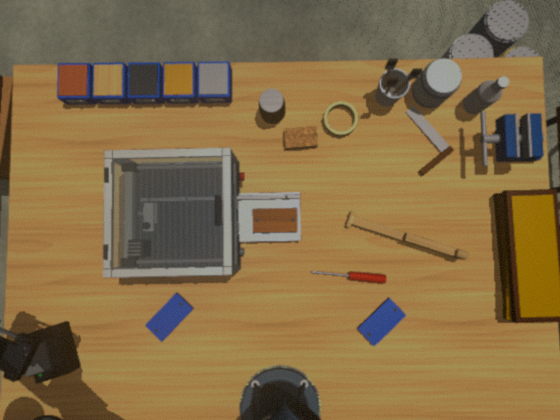

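Scene: engraver cabinet in the top view at (170,213), with its infeed table at (270,218); feed runs to the image left (world +y), fence on the upper (+x) side.
- **Candidates for the blank:** brown plate on the infeed (275,220), blue plates (170,317) and (382,322), and cork block (300,138). By colour and place I choose the brown one.
- **Push stick:** shoe at (350,220), horn at (463,254).

I'll check this in one close crop.

```bash
cat > h.py <<'E'
import numpy as np,cv2
from rig import bot,capture,camera_model
def K(m):
    f=210/np.tan(np.radians(m["vertical_fov"])/2); return np.array([[f,0,m["cx"]],[0,f,m["cy"]],[0,0,1]])
def ray(n,px,z):
    m=camera_model(n); p=cv2.undistortPoints(np.float64(px).reshape(-1,1,2),K(m),m["dist"]).reshape(-1,2)
    d=np.c_[p,np.ones(len(p))]@m["rotation"].T; o=m["position"]
    return o+d*((z-o[2])/d[:,2])[:,None]
def proj(n,P):
    m=camera_model(n); R=m["rotation"].T
    return cv2.projectPoints(np.float64(P).reshape(-1,1,3),cv2.Rodrigues(R)[0],-R@m["position"],K(m),m["dist"])[0].reshape(-1,2)
E
python3 - <<'E'
import cv2,numpy as np
a=cv2.imread("pics/top0.png")
c1=cv2.resize(a[140:285,95:315],None,fx=3.6,fy=3.6,interpolation=cv2.INTER_CUBIC)[:, :800]
cv2.imwrite("pics/c1.png",c1)
c2=cv2.resize(a[195:275,335:480],None,fx=5.5,fy=5.5,interpolation=cv2.INTER_CUBIC); cv2.imwrite("pics/c2.png",c2)
E
```

```text
(no output)
```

View pics/c1.png

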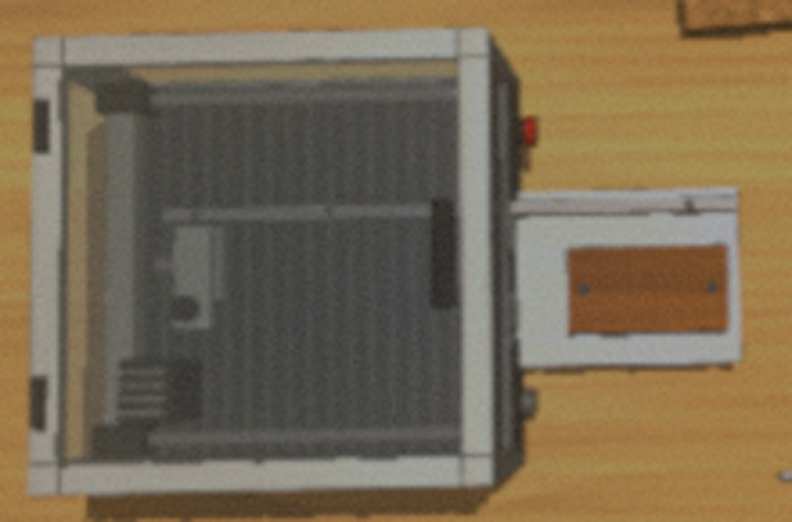

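View pics/c2.png

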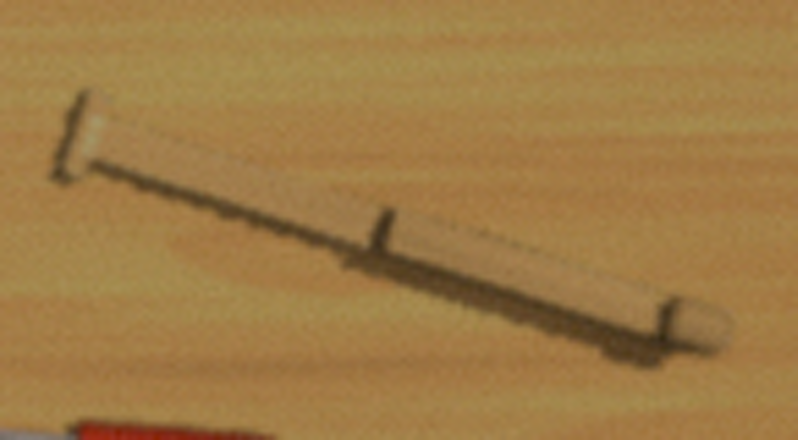

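The crop confirms the plain brown wooden plate with two screw holes on the infeed, at c1 (568..728, 246..333). The fence bar lies above it at c1 y≈200, and the stop block with its nose is at c1 (175..222, 228..328). The stick's shoe face is at c2 (85,90)-(60,180), the grip step at (380,230), and the tail end at (735,335).

```bash
cat >> h.py <<'E'
def blank(n,a,z=0.046,roi=None):
    hsv=cv2.cvtColor(a,cv2.COLOR_BGR2HSV); b,g,r=[a[:,:,i].astype(int) for i in range(3)]
    m=((r-b>40)&(r<175)&(r-g>28)).astype(np.uint8)
    k=np.zeros_like(m); x0,x1,y0,y1=roi; k[y0:y1,x0:x1]=m[y0:y1,x0:x1]
    c=max(cv2.findContours(k,cv2.RETR_EXTERNAL,cv2.CHAIN_APPROX_NONE)[0],key=cv2.contourArea)
    P=ray(n,c.reshape(-1,2),z)
    (cx,cy),(w,h),an=cv2.minAreaRect(np.float32(P[:,:2]*1000)); return cx,cy,w,h,an
E
python3 - <<'E'
from h import *
np.set_printoptions(precision=4,suppress=True)
c1=lambda p:np.array(p)/3.6+[95,140]-0.36
c2=lambda p:np.array(p)/5.5+[335,195]-0.4
T=lambda p,z:print(ray("top",p,z)[:,:2].tolist())
a=cv2.imread("pics/top0.png")
print("blank",blank("top",a,roi=(240,300,195,240)))
print("blank man",ray("top",c1([(568,247),(727,245),(728,331),(570,334)]),.046))
print("table cor",ray("top",c1([(739,189),(740,361),(518,367),(516,192)]),.03))
print("fence top edge lower",ray("top",c1([(738,210),(515,211)]),.04))
print("fence in",ray("top",c1([(165,209),(165,221),(430,205),(430,217)]),.04))
print("cab top corners",ray("top",c1([(33,38),(490,29),(492,485),(29,494)]),.189))
print("stop block top corners",ray("top",c1([(173,228),(173,328),(211,328),(211,228),(222,228),(222,298)]),.046))
print("shoe face top",ray("top",c2([(93,90),(70,180)]),.022))
print("shoe face bot",ray("top",c2([(82,90),(55,180)]),.0))
print("grip step top",ray("top",c2([(393,210),(383,252)]),.044))
print("horn",ray("top",c2([(735,318),(722,352),(685,298),(668,345)]),.059))
E
```

```text
blank (501.1701354980469, 8.749053955078125, 115.11583709716797, 61.471771240234375, 89.3056411743164)
blank man [[ 0.532   0.0675  0.046 ]
 [ 0.532  -0.0508  0.046 ]
 [ 0.4682 -0.0506  0.046 ]
 [ 0.4674  0.0664  0.046 ]]
table cor [[ 0.5756 -0.0607  0.03  ]
 [ 0.4459 -0.0596  0.03  ]
 [ 0.4435  0.107   0.03  ]
 [ 0.5755  0.108   0.03  ]]
fence top edge lower [[ 0.5586 -0.0595  0.04  ]
 [ 0.5601  0.1076  0.04  ]]
fence in [[0.5649 0.37   0.04  ]
 [0.5559 0.3699 0.04  ]
 [0.5654 0.1714 0.04  ]
 [0.5564 0.1714 0.04  ]]
cab top corners [[0.6629 0.4053 0.189 ]
 [0.6652 0.1055 0.189 ]
 [0.3683 0.1049 0.189 ]
 [0.3665 0.4018 0.189 ]]
stop block top corners [[0.55   0.3617 0.046 ]
 [0.4755 0.3607 0.046 ]
 [0.4752 0.3326 0.046 ]
 [0.5496 0.3335 0.046 ]
 [0.5495 0.3253 0.046 ]
 [0.4973 0.3247 0.046 ]]
shoe face top [[ 0.523  -0.2007  0.022 ]
 [ 0.4786 -0.1883  0.022 ]]
shoe face bot [[ 0.5246 -0.1984  0.    ]
 [ 0.4793 -0.1838  0.    ]]
grip step top [[ 0.4616 -0.3403  0.044 ]
 [ 0.4415 -0.3348  0.044 ]]
horn [[ 0.4087 -0.4947  0.059 ]
 [ 0.3928 -0.4879  0.059 ]
 [ 0.4183 -0.4718  0.059 ]
 [ 0.3963 -0.4629  0.059 ]]
```

Emit:
apply_moves --plan "0 0 -0.1 0 0 0.0184;0 0 -0.1 0 0 0.0184;0 0 -0.1 0 0 0.0184;0 0 -0.1 0 0 0.0184;0 0 -0.1 0 0 0.0184;0 0 0 0 0 0.0184;0 0 0 0 0 0.0184;0 0 0 0 0 0.0184;0 0 0 0 0 0.0184;0 0 0 0 0 0.0184" --gripper -1

```text
time_s: 0.93
position: [0.251, 0.5719, 0.247]
tcp_rot: [[0.005, 1.0, -0.001], [1.0, -0.005, -0.001], [-0.001, -0.001, -1.0]]
force: [1.6, -0.0, 0.1]
opening: 0.328
grasp_force: 0.0
```

Emit:
apply_moves --plan "-0.63 0.2 0 0 0 0;-0.63 0.2 0 0 0 0;-0.63 0.2 0 0 0 0;-0.63 0.2 0 0 0 0;-0.63 0.2 0 0 0 0;-0.63 0.2 0 0 0 0;-0.63 0.2 0 0 0 0;-0.63 0.2 0 0 0 0;-0.63 0.2 0 0 0 0;-0.63 0.2 0 0 0 0"

```text
time_s: 1.77
position: [0.3514, 0.2557, 0.2474]
tcp_rot: [[-0.001, 1.0, -0.0], [1.0, 0.001, -0.0], [-0.0, -0.0, -1.0]]
force: [0.4, 0.3, 0.1]
opening: 0.004
grasp_force: 0.0
```

Emit:
apply_moves --plan "-0.63 0.2 0 0 0 0;-0.63 0.2 0 0 0 0;-0.63 0.2 0 0 0 0;-0.63 0.2 0 0 0 0;-0.63 0.2 0 0 0 0;-0.63 0.2 0 0 0 0;-0.63 0.2 0 0 0 0;-0.63 0.2 0 0 0 0;0 0 0 0 0 0"

```text
time_s: 2.52
position: [0.4347, 0.0003, 0.2478]
tcp_rot: [[0.004, 1.0, 0.003], [1.0, -0.004, -0.003], [-0.003, 0.003, -1.0]]
force: [0.2, 0.9, 0.8]
opening: 0.005
grasp_force: 0.0
```

Emit:
apply_moves --plan "0.03 -0.01 0.6 0 0 0;0.03 -0.01 0.6 0 0 0;0.03 -0.01 0.6 0 0 0;0.03 -0.01 0.6 0 0 0;0.03 0 0.6 0 0 0;0.02 0 0.6 0 0 0;0 0 0.4 0 0 0;0 0 0.24 0 0 0;0 0 0 0 0 0;0 0 0 0 0 0"

```text
time_s: 3.35
position: [0.4291, 0.0144, 0.0351]
tcp_rot: [[-0.001, 1.0, -0.002], [1.0, 0.001, 0.001], [0.001, -0.002, -1.0]]
force: [-0.1, 0.8, 0.0]
opening: 0.007
grasp_force: 0.0
```

Emit:
apply_moves --plan "0 0.08 0 0 0 0;0 0.08 0 0 0 0;0 0.08 0 0 0 0;0 0.08 0 0 0 0;0 0.08 0 0 0 0;0 0.08 0 0 0 0;0 0.08 0 0 0 0;0 0 0 0 0 0"

```text
time_s: 4.02
position: [0.4591, 0.0138, 0.0357]
tcp_rot: [[-0.001, 1.0, 0.002], [1.0, 0.001, -0.0], [-0.0, 0.002, -1.0]]
force: [1.0, 0.1, -0.2]
opening: 0.009
grasp_force: 0.0
```

Emit:
apply_moves --plan "0 0.06 0 0 0 0;0 0.06 0 0 0 0;0 0.06 0 0 0 0;0 0.06 0 0 0 0;0 0.04 0 0 0 0;0 0 0 0 0 0"

```text
time_s: 4.52
position: [0.4727, 0.0138, 0.0355]
tcp_rot: [[-0.001, 1.0, 0.001], [1.0, 0.001, -0.0], [-0.0, 0.001, -1.0]]
force: [0.0, -0.7, -0.4]
opening: 0.009
grasp_force: 0.0
```

Run:
```python
from h import *
a=capture("top")[:,:,::-1].copy(); cv2.imwrite("pics/t1.png",a)
print(blank("top",a,roi=(240,300,185,240)))
b=capture("scene")[:,:,::-1].copy()
c=np.vstack([cv2.resize(a[170:250,220:320],(750,600))[:300*2][::1]]) ; 
cv2.imwrite("pics/t1c.png",np.hstack([cv2.resize(a[165:250,225:310],(400,400)),cv2.resize(b[160:240,245:325],(400,400))]))
```

```text
(534.0977172851562, -33.16438293457031, 32.13637161254883, 21.481908798217773, 89.25792694091797)
```

View pics/t1c.png

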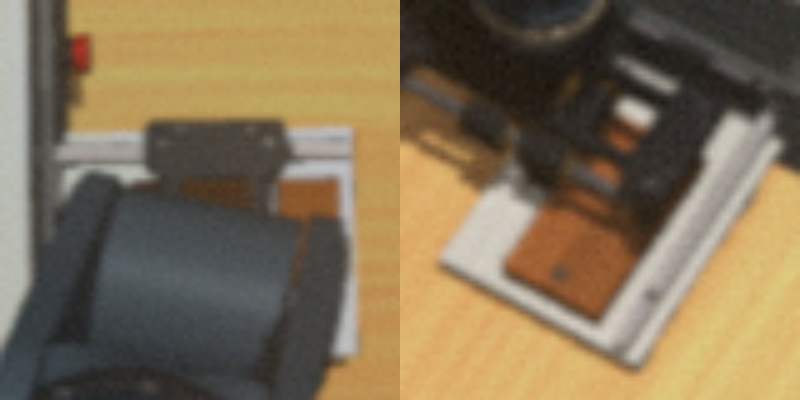

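The blank has moved with the fingers: its corner is at about (600,320) in the right crop, with roughly 8 mm still to go to the fence. I'll continue gently.

Emit:
apply_moves --plan "0 0.04 0 0 0 0;0 0.04 0 0 0 0;0 0.04 0 0 0 0;0 0 0 0 0 0"

```text
time_s: 4.95
position: [0.4785, 0.0138, 0.0356]
tcp_rot: [[-0.001, 1.0, 0.001], [1.0, 0.001, -0.0], [-0.0, 0.001, -1.0]]
force: [-0.1, 0.7, -0.1]
opening: 0.008
grasp_force: 0.0
```

Emit:
apply_moves --plan "0 0.03 0 0 0 0;0 0.03 0 0 0 0;0 0 0 0 0 0"

```text
time_s: 5.2
position: [0.4812, 0.0139, 0.0356]
tcp_rot: [[-0.001, 1.0, 0.0], [1.0, 0.001, -0.0], [-0.0, 0.0, -1.0]]
force: [0.5, 0.0, 1.0]
opening: 0.006
grasp_force: 0.0
```

Emit:
apply_moves --plan "0 0.03 0 0 0 0;0 0 0 0 0 0"

```text
time_s: 5.37
position: [0.4826, 0.0139, 0.0356]
tcp_rot: [[-0.001, 1.0, 0.0], [1.0, 0.001, -0.0], [-0.0, 0.0, -1.0]]
force: [-0.5, 0.5, 0.1]
opening: 0.002
grasp_force: 0.1
```

Emit:
apply_moves --plan "0 0.03 0 0 0 0;0 0 0 0 0 0"

```text
time_s: 5.53
position: [0.4841, 0.0139, 0.0356]
tcp_rot: [[-0.001, 1.0, 0.0], [1.0, 0.001, -0.0], [-0.0, 0.0, -1.0]]
force: [-0.7, 0.4, 0.3]
opening: 0.003
grasp_force: 0.1
```

Emit:
apply_moves --plan "0 0.03 0 0 0 0;0 0 0 0 0 0"

```text
time_s: 5.7
position: [0.4841, 0.014, 0.0354]
tcp_rot: [[-0.001, 1.0, -0.003], [1.0, 0.001, 0.0], [0.0, -0.003, -1.0]]
force: [-3.0, -2.2, 1.5]
opening: 0.005
grasp_force: 1.4
```

Run:
```python
from h import *
b=capture("scene")[:,:,::-1].copy();cv2.imwrite("pics/s2.png",b)
cv2.imwrite("pics/s2c.png",cv2.resize(b[170:235,250:325],(750,600)))
print(bot.read_state()["force"])
```

```text
[-3.14726023 -1.71139562  1.41354893]
```

View pics/s2c.png

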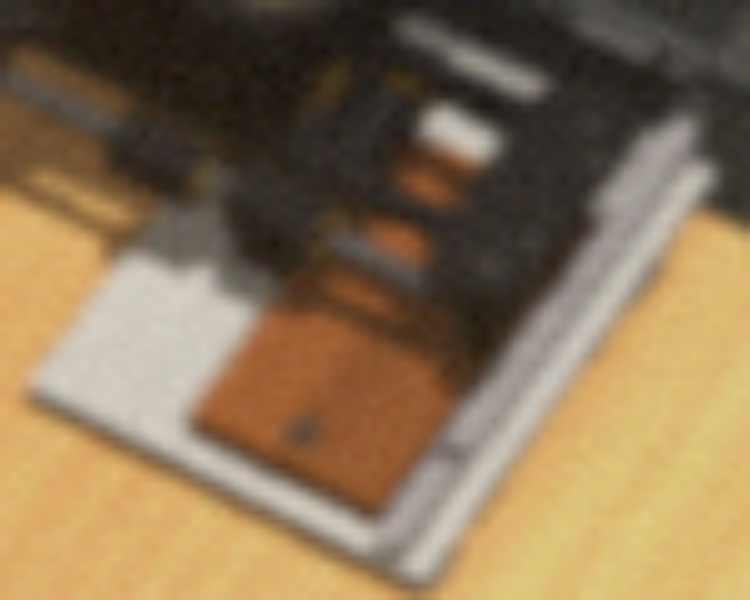

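The blank lies flush along the fence: its right edge meets the bar from (470,400) down to (380,510), and the force is 3 N. I'll back off and go to the stick.

Emit:
apply_moves --plan "0 -0.2 0 0 0 0;0 -0.2 0 0 0 0;0 0 -0.6 0 0 0;0 0 -0.6 0 0 0;0 0 -0.6 0 0 0;0 0 -0.6 0 0 0;0 0 0 0 0 0"

```text
time_s: 6.33
position: [0.4698, 0.0133, 0.1605]
tcp_rot: [[-0.001, 1.0, 0.013], [1.0, 0.001, -0.002], [-0.002, 0.013, -1.0]]
force: [0.5, -0.0, 0.9]
opening: 0.003
grasp_force: 0.0
```

Emit:
apply_moves --plan "-0.63 0 0 0 0 0.005;-0.63 0 0 0 0 0.005;-0.63 0 0 0 0 0.005;-0.63 0 0 0 0 0.005;-0.63 0 0 0 0 0.005;-0.63 0 0 0 0 0.005;-0.63 0 0 0 0 0.005;-0.63 0 0 0 0 0.005;-0.63 0 0 0 0 0.005;-0.63 0 0 0 0 0.005" --gripper 1

```text
time_s: 7.17
position: [0.4214, -0.2987, 0.1552]
tcp_rot: [[0.31, 0.951, 0.001], [0.951, -0.31, -0.001], [-0.0, 0.002, -1.0]]
force: [0.6, 0.3, -0.4]
opening: 0.679
grasp_force: 0.0
```

Run:
```python
from h import *
a=capture("top")[:,:,::-1].copy(); cv2.imwrite("pics/t3.png",a)
print(blank("top",a,roi=(240,300,185,240)))
s=bot.read_state(); p=s["position"]; R=s["tcp_rot"]; print(p,R[:,1])
t=np.array([.4426,-.366,.008]); print((t-p)@R/.05)
```

```text
(526.2665405273438, 7.900348663330078, 63.198333740234375, 117.58143615722656, 1.0510220527648926)
[ 0.42132753 -0.30530063  0.1555155 ] [ 0.94961055 -0.31338764  0.00529048]
[-1.00102023  0.76885137  2.96073095]
```

Emit:
apply_moves --plan "-0.5 0.38 0 0 0 0;-0.5 0.39 0 0 0 0;0 0 0.6 0 0 0;0 0 0.6 0 0 0;0 0 0.6 0 0 0;0 0 0.2 0 0 0;0 0 0 0 0 0;0 0 0 0 0 0"

```text
time_s: 7.88
position: [0.4428, -0.3561, 0.0554]
tcp_rot: [[0.308, 0.951, -0.0], [0.951, -0.308, 0.0], [0.0, -0.0, -1.0]]
force: [0.7, -0.0, -0.2]
opening: 0.999
grasp_force: 0.0
```

Run:
```python
from h import *
a=capture("top")[:,:,::-1].copy();b=capture("scene")[:,:,::-1].copy()
print(bot.read_state()["position"],bot.read_state()["tcp_rot"][:,1])
cv2.imwrite("pics/t4c.png",np.hstack([cv2.resize(a[190:290,340:440],(400,400)),cv2.resize(b[240:340,130:230],(400,400))]))
```

```text
[ 0.44363155 -0.3570485   0.05701639] [ 0.95141172 -0.30790787  0.00291337]
```

View pics/t4c.png

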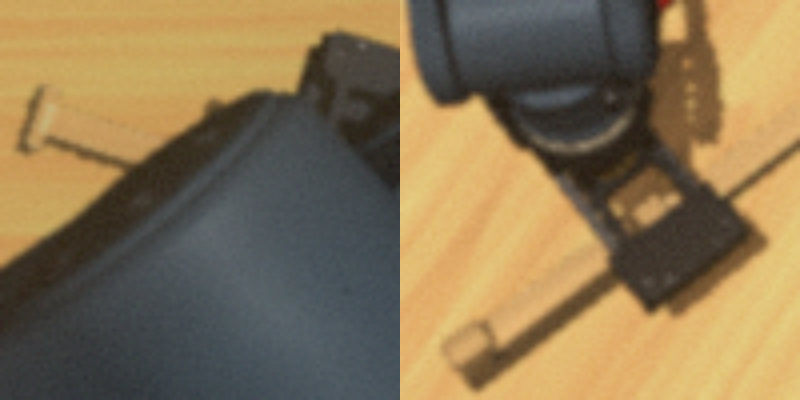

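The stick's grip runs between the open fingers: horn at (470,350) in the right crop, shoe at (40,120) in the left one. Lower and close.

Emit:
apply_moves --plan "-0.1 0 0.3 0 0 0;-0.1 0 0.3 0 0 0;0 0 0.25 0 0 0;0 0 0.11 0 0 0;0 0 0 0 0 0;0 0 0 0 0 0"

```text
time_s: 8.48
position: [0.4397, -0.3655, 0.008]
tcp_rot: [[0.308, 0.951, 0.0], [0.951, -0.308, -0.0], [-0.0, 0.0, -1.0]]
force: [-0.6, -0.1, -0.3]
opening: 0.999
grasp_force: 0.0
```

Emit:
apply_moves --plan "0 0 0 0 0 0;0 0 0 0 0 0;0 0 0 0 0 0;0 0 0 0 0 0;0 0 0 0 0 0;0 0 0 0 0 0;0 0 0 0 0 0;0 0 0 0 0 0;0 0 0 0 0 0;0 0 0 0 0 0" --gripper -1

```text
time_s: 9.32
position: [0.4395, -0.3657, 0.0075]
tcp_rot: [[0.308, 0.951, 0.0], [0.951, -0.308, -0.0], [-0.0, 0.0, -1.0]]
force: [-0.9, -0.2, -0.8]
opening: 0.325
grasp_force: 0.3
```

Emit:
apply_moves --plan "0 0 0 0 0 0;0 0 0 0 0 0;0 0 0 0 0 0;0 0 0 0 0 0"

```text
time_s: 9.65
position: [0.4396, -0.3658, 0.0075]
tcp_rot: [[0.308, 0.951, 0.0], [0.951, -0.308, -0.0], [-0.0, 0.0, -1.0]]
force: [0.5, -0.1, -0.7]
opening: 0.25
grasp_force: 30.0
```

Emit:
apply_moves --plan "0 0 -0.3 0 0 0;0 0 -0.5 0 0 0;0 0 -0.5 0 0 0;0 0 -0.3 0 0 0;0 0 0 0 0 -0.0172;0 0 0 0 0 -0.0172;0 0 0 0 0 -0.0172;0 0 0 0 0 0;0 0 0 0 0 0"

```text
time_s: 10.4
position: [0.4391, -0.3652, 0.0872]
tcp_rot: [[-0.008, 1.0, -0.001], [1.0, 0.008, 0.001], [0.001, -0.001, -1.0]]
force: [0.0, -0.8, -1.4]
opening: 0.249
grasp_force: 30.0
```

Run:
```python
from h import *
a=capture("top")[:,:,::-1].copy();b=capture("scene")[:,:,::-1].copy()
s=bot.read_state();print(s["time_s"],s["position"],s["tcp_rot"],s["opening"],s["grasp_force"])
cv2.imwrite("pics/t5.png",a);cv2.imwrite("pics/s5.png",b)
cv2.imwrite("pics/t5c.png",np.hstack([cv2.resize(a[150:300,330:480],(400,400)),cv2.resize(b[200:340,130:270],(400,400))]))
```

```text
10.5 [ 0.43921898 -0.36533586  0.08722386] [[-8.71654755e-03  9.99961838e-01 -5.86606228e-04]
 [ 9.99961713e-01  8.71699546e-03  7.65387931e-04]
 [ 7.70472166e-04 -5.79912229e-04 -9.99999535e-01]] 0.2493153342715907 29.958431344094407
```

View pics/t5c.png

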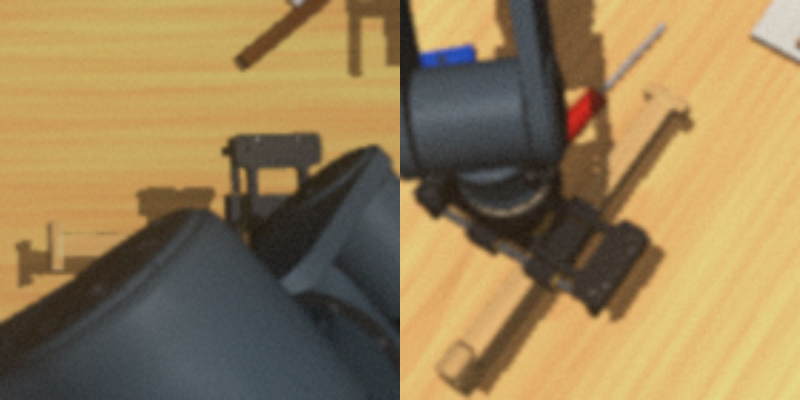

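Stick gripped (30 N) and lifted, lying along the feed; its shoe is at (55,245) in the left crop and (668,95) in the right one. I'll triangulate the shoe face.

Run:
```python
from h import *
np.set_printoptions(precision=4,suppress=True)
T=[(330+x*.375,150+y*.375) for x,y in[(50,223),(53,270)]]
S=[(130+(x-400)*.35,200+y*.35) for x,y in[(688,103),(647,88)]]
for z in (.09,.096,.102,.108): print(z,ray("top",T,z)[:,:2].tolist(),ray("scene",S,z)[:,:2].tolist())
# pixel colours along row through shoe (top) for edge
a=cv2.imread("pics/t5.png"); print(a[240,338:362].tolist())
```

```text
0.09 [[0.4604467662669825, -0.1821725449384824], [0.4156374990921462, -0.18395180149618953]] [[0.4589030223920972, -0.17750837496571137], [0.41745635201722364, -0.1846749222893943]]
0.096 [[0.4603575676540894, -0.1813289612053061], [0.4157961320510889, -0.18309837703190562]] [[0.46099076036511255, -0.17954887177263407], [0.4197395538905279, -0.18668162141658007]]
0.102 [[0.46026836904119633, -0.18048537747212978], [0.41595476501003165, -0.18224495256762172]] [[0.46307849833812786, -0.18158936857955676], [0.42202275576383214, -0.18868832054376583]]
0.108 [[0.46017917042830325, -0.17964179373895345], [0.41611339796897434, -0.1813915281033378]] [[0.46516623631114323, -0.18362986538647952], [0.4243059576371364, -0.1906950196709516]]
[[66, 116, 152], [62, 110, 141], [66, 114, 148], [77, 133, 167], [87, 156, 191], [98, 167, 203], [97, 163, 200], [96, 163, 202], [88, 158, 194], [82, 142, 174], [67, 111, 138], [76, 122, 158], [90, 146, 184], [103, 160, 197], [114, 169, 196], [113, 169, 201], [99, 158, 198], [94, 156, 198], [95, 154, 199], [97, 156, 200], [94, 155, 198], [93, 152, 198], [99, 157, 202], [97, 157, 201]]
```

Emit:
apply_moves --plan "0.3 0.25 0 0 0 0;0.3 0.25 0 0 0 0;0.3 0.25 0 0 0 0;0.3 0.25 0 0 0 0;0.3 0.25 0 0 0 0;0.3 0.25 0 0 0 0;0.3 0.25 0 0 0 0;0 0 0 0 0 0;0 0 0 0 0 0"

```text
time_s: 11.25
position: [0.5261, -0.2588, 0.0873]
tcp_rot: [[-0.012, 1.0, -0.001], [1.0, 0.012, 0.0], [0.0, -0.001, -1.0]]
force: [-0.2, 0.1, -2.4]
opening: 0.25
grasp_force: 30.0
```

Emit:
apply_moves --plan "0 0 0.3 0 0 0;0 0 0.3 0 0 0;0 0 0.2 0 0 0;0 0 0.12 0 0 0;0 0 0 0 0 0;0 0 0 0 0 0"

```text
time_s: 11.75
position: [0.5255, -0.2601, 0.0413]
tcp_rot: [[-0.01, 1.0, -0.001], [1.0, 0.01, 0.0], [0.0, -0.001, -1.0]]
force: [0.4, 0.1, -2.4]
opening: 0.249
grasp_force: 30.0
```

Run:
```python
from h import *
a=capture("top")[:,:,::-1].copy();b=capture("scene")[:,:,::-1].copy()
s=bot.read_state();print(s["time_s"],s["position"],s["tcp_rot"][:,0],s["force"])
print(blank("top",a,roi=(240,302,185,240)))
cv2.imwrite("pics/t6c.png",np.hstack([cv2.resize(a[165:265,230:330],(400,400)),cv2.resize(b[160:260,225:325],(400,400))]))
```

```text
11.85 [ 0.52613527 -0.26027279  0.04210461] [-1.04679748e-02  9.99944905e-01 -7.79732058e-04] [ 0.61672696 -0.50812544 -1.54361862]
(526.07373046875, 14.97568130493164, 63.2337760925293, 103.37413024902344, 0.9965119361877441)
```

View pics/t6c.png

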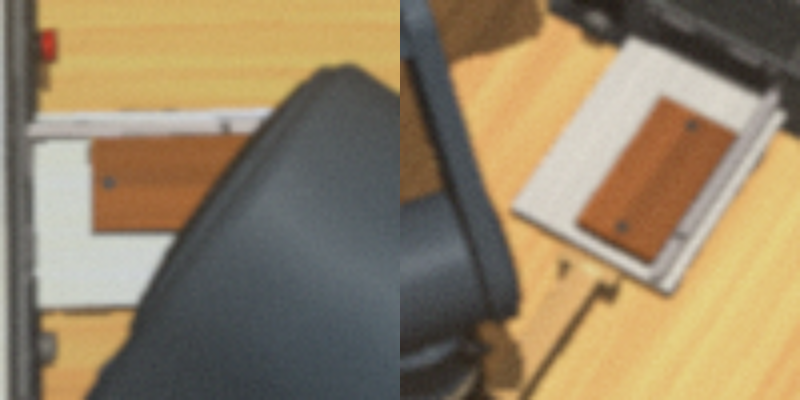

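Shoe (590,278 in the right crop) stands just behind the blank's rear end, in line with it. The blank is still flush on the fence. Enter and push.

Emit:
apply_moves --plan "0.15 0 0.02 0 0 0;0.15 0 0.02 0 0 0;0.15 0.001 0 0 0 0;0.16 0.001 0 0 0 0;0.16 0.001 0 0 0 0;0.16 0.001 0 0 0 0;0.16 0.001 0 0 0 0;0 0 0 0 0 0"

```text
time_s: 12.52
position: [0.5248, -0.2028, 0.0395]
tcp_rot: [[-0.012, 1.0, -0.002], [1.0, 0.012, 0.002], [0.002, -0.002, -1.0]]
force: [-0.6, -0.2, -2.2]
opening: 0.249
grasp_force: 30.0
```

Run:
```python
from h import *
a=capture("top")[:,:,::-1].copy();b=capture("scene")[:,:,::-1].copy()
s=bot.read_state();print(s["time_s"],s["position"],s["tcp_rot"][:,0],s["force"])
print(blank("top",a,roi=(238,302,185,240)))
cv2.imwrite("pics/t7c.png",np.hstack([cv2.resize(a[165:265,230:330],(400,400)),cv2.resize(b[150:250,225:325],(400,400))]))
```

```text
12.6167 [ 0.52550595 -0.20453414  0.03955785] [-1.18973852e-02  9.99929218e-01  1.04174173e-04] [-0.5117368  -0.08834472 -1.40966007]
(540.227294921875, 94.52356719970703, 26.663257598876953, 54.162654876708984, 55.116451263427734)
```

View pics/t7c.png

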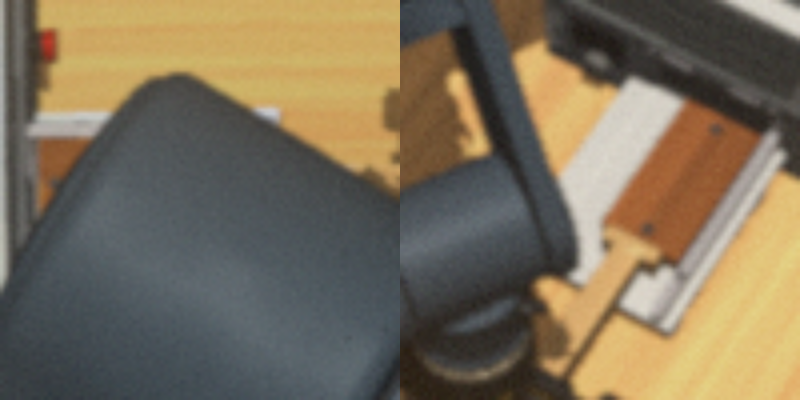

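The stick pushes squarely, but the shoe is some 5 mm off centre away from the fence. I'll shift it 3 mm towards the fence, raise it a little for finger clearance over the fence, and push on.

Emit:
apply_moves --plan "0 0.02 -0.02 0 0 0;0 0.02 -0.02 0 0 0;0 0.02 0 0 0 0;0.1 0.001 0 0 0 0;0.16 0.001 0 0 0 0;0.16 0.001 0 0 0 0;0.16 0.001 0 0 0 0;0.16 0.001 0 0 0 0;0.16 0.001 0 0 0 0;0.1 0.001 0 0 0 0"

```text
time_s: 13.45
position: [0.5278, -0.1536, 0.0415]
tcp_rot: [[-0.011, 1.0, -0.001], [1.0, 0.011, 0.001], [0.001, -0.001, -1.0]]
force: [-0.3, -3.3, -1.9]
opening: 0.257
grasp_force: 30.0
```

Emit:
apply_moves --plan "0.14 0.001 0 0 0 0;0.16 0.001 0 0 0 0;0.16 0.001 0 0 0 0;0.16 0.001 0 0 0 0;0.16 0.001 0 0 0 0;0.16 0.001 0 0 0 0;0.16 0.001 0 0 0 0;0.16 0.001 0 0 0 0;0.1 0.001 0 0 0 0;0 0 0 0 0 0"

```text
time_s: 14.28
position: [0.5273, -0.0854, 0.0414]
tcp_rot: [[-0.012, 1.0, -0.001], [1.0, 0.012, 0.001], [0.001, -0.001, -1.0]]
force: [-0.2, -0.9, -1.2]
opening: 0.251
grasp_force: 30.0
```

Run:
```python
from h import *
a=capture("top")[:,:,::-1].copy();b=capture("scene")[:,:,::-1].copy()
s=bot.read_state();print(s["time_s"],s["position"],s["tcp_rot"][:,0],s["force"])
cv2.imwrite("pics/t8c.png",np.hstack([cv2.resize(a[150:275,110:265],(400,323)),cv2.resize(b[90:230,245:419],(400,323))]))
```

```text
14.3833 [ 0.52748944 -0.08624929  0.04140128] [-0.01112537  0.99993753  0.00107935] [-0.18100998 -0.19949663 -2.74075425]
```

View pics/t8c.png

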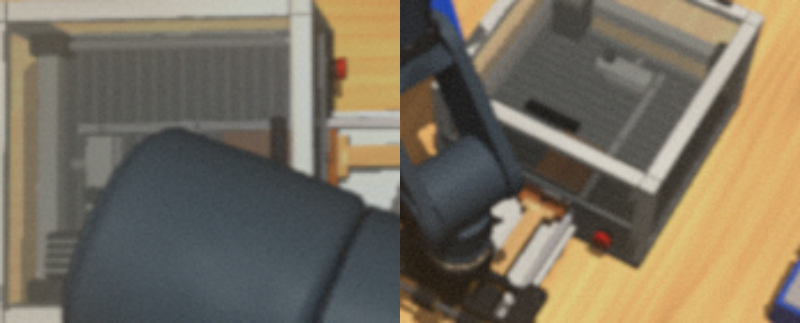

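The view shows the blank's front part inside through the raised flap (brown at (245,140) left, (565,170) right), flush along the fence. That was one picture over the ten allowed; from here I use numbers only.

Run:
```python
from h import *
a=cv2.imread("pics/top0.png").astype(float)
xs=np.arange(138,168)
y=[ray("top",[(x,212)],.046)[0,1] for x in xs]
g=lambda r0,r1:a[r0:r1,138:168].mean((0,2))
for x,yy,p,q,r in zip(xs,y,g(206,212),g(212,220),g(222,226)): print(x,round(yy,4),p.round(),q.round(),r.round())
t=capture("top")[:,:,::-1].astype(int)
print("blank r-b rows200-206",(t[201:206,185:240,2]-t[201:206,185:240,0]).mean(0).round().tolist())
print(ray("top",[(190,203),(196,203)],.046))
```

```text
138 0.374 71.0 76.0 69.0
139 0.3713 73.0 78.0 70.0
140 0.3686 74.0 80.0 74.0
141 0.366 74.0 79.0 73.0
142 0.3633 76.0 80.0 69.0
143 0.3606 92.0 90.0 66.0
144 0.3579 101.0 99.0 68.0
145 0.3553 102.0 102.0 64.0
146 0.3526 102.0 103.0 66.0
147 0.3499 104.0 103.0 66.0
148 0.3472 104.0 104.0 69.0
149 0.3446 103.0 102.0 77.0
150 0.3419 104.0 103.0 92.0
151 0.3392 104.0 103.0 102.0
152 0.3365 101.0 102.0 101.0
153 0.3339 89.0 90.0 89.0
154 0.3312 86.0 87.0 77.0
155 0.3285 91.0 93.0 76.0
156 0.3258 88.0 88.0 76.0
157 0.3232 78.0 78.0 74.0
158 0.3205 71.0 72.0 73.0
159 0.3178 70.0 69.0 69.0
160 0.3151 66.0 68.0 68.0
161 0.3125 67.0 68.0 67.0
162 0.3098 70.0 70.0 68.0
163 0.3071 73.0 73.0 74.0
164 0.3044 71.0 74.0 71.0
165 0.3018 66.0 68.0 67.0
166 0.2991 68.0 68.0 69.0
167 0.2964 67.0 68.0 68.0
blank r-b rows200-206 [-6.0, -5.0, -4.0, -5.0, -2.0, -4.0, -3.0, -2.0, 0.0, 1.0, 6.0, 17.0, 25.0, 27.0, 28.0, 29.0, 29.0, 30.0, 30.0, 29.0, 30.0, 29.0, 29.0, 29.0, 29.0, 30.0, 29.0, 29.0, 30.0, 26.0, 15.0, 9.0, 7.0, 7.0, 9.0, 14.0, 22.0, 20.0, 16.0, 13.0, 8.0, 5.0, 5.0, 6.0, 2.0, 3.0, 7.0, 10.0, 7.0, 4.0, 6.0, 12.0, 39.0, 80.0, 96.0]
[[0.54829224 0.23493609 0.046     ]
 [0.54808607 0.21883684 0.046     ]]
```

Emit:
apply_moves --plan "0.14 0.001 0 0 0 0;0.15 0.001 0 0 0 0;0.15 0.001 0 0 0 0;0.15 0.001 0 0 0 0;0.15 0.001 0 0 0 0;0.15 0.001 0 0 0 0;0.1 0.001 0 0 0 0;0 0 0 0 0 0"

```text
time_s: 15.1
position: [0.5272, -0.0358, 0.0414]
tcp_rot: [[-0.011, 1.0, -0.001], [1.0, 0.011, 0.001], [0.001, -0.001, -1.0]]
force: [0.5, 1.0, -2.9]
opening: 0.249
grasp_force: 30.0
```

Emit:
apply_moves --plan "0.1 0.001 0 0 0 0;0.12 0.001 0 0 0 0;0.12 0.001 0 0 0 0;0.12 0.001 0 0 0 0;0.1 0.001 0 0 0 0;0.1 0.001 0 0 0 0;0.05 0 0 0 0 0;0 0 0 0 0 0"

```text
time_s: 15.77
position: [0.5273, -0.0011, 0.0414]
tcp_rot: [[-0.011, 1.0, -0.001], [1.0, 0.011, 0.001], [0.001, -0.001, -1.0]]
force: [0.3, 1.7, -4.3]
opening: 0.248
grasp_force: 30.0
```

Run:
```python
from h import *
for n in("top","scene"): cv2.imwrite(f"pics/{n}9.png",capture(n)[:,:,::-1])
s=bot.read_state();print(s["time_s"],s["position"],s["tcp_rot"][:,0],s["force"])
t=cv2.imread("pics/top9.png").astype(int); d=t[:,:,2]-t[:,:,0]
for r in (199,201,203,205,207): print(r,d[r,140:220:2].tolist())
m=cv2.imread("pics/scene9.png").astype(int); m=((m[:,:,2]-m[:,:,0]>22)&(m[:,:,2]-m[:,:,1]>6)).astype(int)
# expected blank top corners (for a front at .31)
print(proj("scene",[(.557,.312,.046),(.493,.312,.046),(.493,.192,.046),(.557,.192,.046),(.49,.324,.04),(.55,.324,.04)]).round(1).tolist())
for r in range(95,150,3): print(r,''.join('.#'[v] for v in m[r,290:370]))
```

```text
15.8667 [ 0.52728281 -0.00141543  0.04139952] [-1.06866637e-02  9.99942435e-01  9.60146819e-04] [-0.11381948  1.24305634 -4.02037802]
199 [6, 6, 3, 8, 7, 6, 8, 4, 7, 1, 4, 8, 5, 5, 6, 7, 6, 2, 4, 2, 3, 2, 1, 5, 7, 3, 4, 2, 6, 5, 4, 6, 3, 3, 4, 4, 4, -1, 11, 4]
201 [7, 4, 8, 6, 5, 8, 6, 6, 3, 7, 5, 6, 6, 13, 13, 14, 13, 12, 16, 21, 18, 20, 17, 23, 28, 27, 26, 26, 26, 24, 26, 27, 25, 28, 24, 2, 1, 5, 6, 9]
203 [5, 9, 7, 7, 6, 6, 7, 5, 8, 5, 6, 3, 16, 30, 32, 30, 29, 28, 31, 35, 33, 35, 33, 32, 31, 31, 29, 32, 32, 31, 35, 29, 34, 28, 28, 27, 26, 11, 5, 5]
205 [2, 8, 2, 11, 4, 8, 12, 4, 6, 4, 2, 1, 15, 30, 34, 32, 29, 31, 30, 31, 29, 34, 33, 29, 31, 32, 32, 31, 31, 33, 29, 32, 31, 30, 31, 32, 29, 12, 3, 9]
207 [4, 5, 8, 4, 9, 7, 8, 6, 5, 4, 1, 2, 18, 32, 34, 32, 31, 28, 30, 34, 30, 31, 36, 30, 32, 32, 30, 33, 33, 30, 35, 32, 30, 31, 31, 33, 32, 21, 8, 4]
[[349.2, 133.2], [330.8, 124.4], [311.3, 152.1], [330.0, 161.4], [331.7, 122.6], [348.8, 130.7]]
95 .....#########.............................................#####################
98 .......###.#...........................####..........
[... 772 characters left out ...]
....................
128 ......................................#####.....................................
131 ....................................#############...............................
134 ..................................############.########.........................
137 ................................########################........................
140 ..............................#########################.........................
143 .................................###################............................
146 ..........................##....##################..............................
149 .............................###################................................
```

Emit:
apply_moves --plan "0.06 0.001 0 0 0 0;0.06 0 0 0 0 0;0.06 0 0 0 0 0;0.04 0 0 0 0 0;0.04 0 0 0 0 0;0 0 0 0 0 0"

```text
time_s: 16.37
position: [0.5276, 0.0113, 0.0415]
tcp_rot: [[-0.011, 1.0, -0.0], [1.0, 0.011, 0.0], [0.0, -0.0, -1.0]]
force: [0.2, 0.4, -4.5]
opening: 0.249
grasp_force: 30.0
```

```bash
cat > m.py <<'E'
from h import *
cs=[];ns=[]
t=np.mean([capture("top")[:,:,::-1].astype(float) for _ in range(2)],0)
s=bot.read_state();print(s["time_s"],s["position"],s["tcp_rot"][:2,0],s["force"])
d=t[:,:,2]-t[:,:,0]
p=d[203:211,140:225].mean(0); q=t[203:211,140:225].mean((0,2))
def cross(p,i0,i1,th):
    for i in range(i0,i1):
        if (p[i]-th)*(p[i+1]-th)<=0: return 140+i+(th-p[i])/(p[i+1]-p[i])
fx=cross(p,0,60,18); print("front px",fx,"y",ray("top",[(fx,207)],.046)[0])
print(p[5:30].round().tolist()); print(q[5:30].round().tolist())
for c in range(150,225,12):
    col=d[190:215,c-2:c+3].mean(1); i=np.argmax(col>17); print(c,(190+i-1+(17-col[i-1])/(col[i]-col[i-1])).round(2),end='; ')
E
python3 m.py
```

```text
16.4667 [0.52749867 0.01128643 0.04151423] [-0.01067259  0.99994289] [ 0.48763759  0.1256128  -6.32470488]
front px 159.67317073170733 y [0.53856543 0.31615536 0.046     ]
[8.0, 7.0, 8.0, 8.0, 7.0, 8.0, 8.0, 7.0, 6.0, 5.0, 5.0, 6.0, 5.0, 5.0, 9.0, 22.0, 30.0, 33.0, 31.0, 32.0, 31.0, 31.0, 31.0, 32.0, 32.0]
[122.0, 122.0, 124.0, 124.0, 123.0, 123.0, 124.0, 121.0, 107.0, 103.0, 108.0, 105.0, 94.0, 87.0, 84.0, 85.0, 87.0, 86.0, 88.0, 86.0, 87.0, 87.0, 87.0, 88.0, 87.0]
150 218.5; 162 201.25; 174 200.89; 186 200.55; 198 200.4; 210 206.13; 222 185.84;
```

Emit:
apply_moves --plan "0.02 0 0 0 0 0;0.02 0 0 0 0 0;0.02 0 0 0 0 0;0.02 0 0 0 0 0;0 0 0 0 0 0"

```text
time_s: 16.88
position: [0.5275, 0.015, 0.0416]
tcp_rot: [[-0.011, 1.0, -0.0], [1.0, 0.011, 0.0], [0.0, -0.0, -1.0]]
force: [0.2, -0.8, -5.0]
opening: 0.253
grasp_force: 30.0
```

Emit:
apply_moves --plan "0.02 0 0 0 0 0;0.02 0 0 0 0 0;0 0 0 0 0 0"

```text
time_s: 17.13
position: [0.5275, 0.017, 0.0415]
tcp_rot: [[-0.011, 1.0, -0.0], [1.0, 0.011, 0.0], [0.0, -0.0, -1.0]]
force: [0.3, -1.0, -3.6]
opening: 0.248
grasp_force: 30.0
```

```bash
python3 m.py
```

```text
17.2333 [0.52747554 0.01704218 0.04151926] [-0.01089031  0.99994067] [ 0.52922882 -0.85390887 -3.4666594 ]
front px 157.62564102564102 y [0.53863552 0.3216389  0.046     ]
[8.0, 7.0, 8.0, 7.0, 7.0, 7.0, 7.0, 7.0, 6.0, 5.0, 6.0, 5.0, 10.0, 23.0, 31.0, 32.0, 32.0, 32.0, 32.0, 32.0, 31.0, 32.0, 32.0, 33.0, 33.0]
[121.0, 122.0, 123.0, 123.0, 122.0, 123.0, 123.0, 121.0, 105.0, 103.0, 108.0, 103.0, 91.0, 84.0, 87.0, 85.0, 87.0, 87.0, 88.0, 86.0, 86.0, 87.0, 86.0, 87.0, 86.0]
150 174.43; 162 201.25; 174 200.88; 186 200.57; 198 200.43; 210 206.42; 222 191.14;
```

Emit:
apply_moves --plan "0.01 0 0 0 0 0;0.01 0 0 0 0 0;0 0 0 0 0 0"

```text
time_s: 17.48
position: [0.5275, 0.0179, 0.0415]
tcp_rot: [[-0.011, 1.0, -0.0], [1.0, 0.011, -0.0], [-0.0, -0.0, -1.0]]
force: [0.4, -1.4, -4.2]
opening: 0.255
grasp_force: 30.0
```

Emit:
apply_moves --plan "0.01 0 0 0 0 0;0 0 0 0 0 0"

```text
time_s: 17.65
position: [0.5275, 0.0184, 0.0415]
tcp_rot: [[-0.011, 1.0, -0.0], [1.0, 0.011, 0.0], [0.0, -0.0, -1.0]]
force: [1.1, -1.0, -4.2]
opening: 0.253
grasp_force: 30.0
```

Emit:
apply_moves --plan "0.01 0 0 0 0 0;0 0 0 0 0 0"

```text
time_s: 17.82
position: [0.5275, 0.0189, 0.0415]
tcp_rot: [[-0.011, 1.0, -0.0], [1.0, 0.011, 0.0], [0.0, -0.0, -1.0]]
force: [-0.4, -1.2, -4.1]
opening: 0.248
grasp_force: 30.0
```

```bash
python3 m.py
```

```text
17.9167 [0.52750268 0.01891176 0.04154372] [-0.01098056  0.99993971] [-0.15323745 -1.55801407 -3.44864343]
front px 156.91620111731842 y [0.5386598  0.32353874 0.046     ]
[7.0, 7.0, 8.0, 7.0, 7.0, 7.0, 6.0, 7.0, 6.0, 5.0, 5.0, 8.0, 19.0, 30.0, 32.0, 32.0, 30.0, 31.0, 31.0, 32.0, 31.0, 32.0, 32.0, 32.0, 32.0]
[121.0, 122.0, 123.0, 123.0, 123.0, 123.0, 124.0, 120.0, 106.0, 103.0, 108.0, 104.0, 94.0, 88.0, 86.0, 87.0, 86.0, 86.0, 86.0, 86.0, 86.0, 86.0, 87.0, 87.0, 86.0]
150 206.67; 162 201.29; 174 200.84; 186 200.53; 198 200.41; 210 206.44; 222 190.92;
```

Emit:
apply_moves --plan "0.01 0 0 0 0 0;0 0 0 0 0 0"

```text
time_s: 18.08
position: [0.5275, 0.0194, 0.0415]
tcp_rot: [[-0.011, 1.0, -0.0], [1.0, 0.011, 0.0], [0.0, -0.0, -1.0]]
force: [0.7, -1.2, -4.1]
opening: 0.251
grasp_force: 30.0
```

Emit:
apply_moves --plan "0.01 0 0 0 0 0;0 0 0 0 0 0"

```text
time_s: 18.25
position: [0.5276, 0.0197, 0.0416]
tcp_rot: [[-0.011, 1.0, 0.0], [1.0, 0.011, -0.0], [-0.0, 0.0, -1.0]]
force: [-0.5, -1.6, -4.2]
opening: 0.248
grasp_force: 30.0
```

Emit:
apply_moves --plan "0.01 0 0 0 0 0;0 0 0 0 0 0"

```text
time_s: 18.42
position: [0.5277, 0.0198, 0.0416]
tcp_rot: [[-0.012, 1.0, 0.0], [1.0, 0.012, -0.001], [-0.001, 0.0, -1.0]]
force: [0.0, -4.6, -4.8]
opening: 0.252
grasp_force: 30.0
```

```bash
python3 m.py
```

```text
18.5167 [0.52765951 0.0197923  0.04159244] [-0.01137603  0.99993499] [-0.59628992 -4.60281809 -4.32300398]
front px 156.71676300578034 y [0.53866663 0.32407281 0.046     ]
[8.0, 7.0, 8.0, 8.0, 7.0, 7.0, 7.0, 7.0, 6.0, 6.0, 6.0, 10.0, 21.0, 30.0, 31.0, 32.0, 31.0, 31.0, 32.0, 32.0, 31.0, 32.0, 32.0, 32.0, 32.0]
[122.0, 122.0, 123.0, 122.0, 123.0, 123.0, 124.0, 120.0, 106.0, 103.0, 108.0, 103.0, 93.0, 86.0, 87.0, 86.0, 87.0, 86.0, 86.0, 87.0, 87.0, 86.0, 87.0, 86.0, 87.0]
150 288.0; 162 201.25; 174 200.89; 186 200.54; 198 200.4; 210 206.48; 222 190.72;
```

Emit:
apply_moves --plan "-0.02 0 0 0 0 0;-0.06 0 0 0 0 0;-0.2 0 0 0 0 0;-0.3 0 0 0 0 0;-0.3 0 0 0 0 0;-0.3 0 0 0 0 0;-0.3 0 0 0 0 0;-0.3 0 0 0 0 0;-0.3 0 0 0 0 0;-0.3 0 0 0 0 0"

```text
time_s: 19.35
position: [0.5291, -0.1, 0.0419]
tcp_rot: [[-0.01, 1.0, 0.001], [1.0, 0.01, 0.0], [0.0, 0.001, -1.0]]
force: [0.4, 0.3, -1.3]
opening: 0.252
grasp_force: 30.0
```

Emit:
apply_moves --plan "-0.4 0 0 0 0 0;-0.5 0 0 0 0 0;-0.5 0 0 0 0 0;-0.5 0 0 0 0 0;-0.5 0 0 0 0 0;-0.5 0 0 0 0 0;-0.5 0 0 0 0 0;-0.1 0 0 0 0 0;0 0 0 0 0 0"

```text
time_s: 20.1
position: [0.531, -0.2764, 0.0419]
tcp_rot: [[-0.007, 1.0, 0.002], [1.0, 0.007, -0.001], [-0.001, 0.002, -1.0]]
force: [0.9, 0.1, -2.0]
opening: 0.256
grasp_force: 30.0
```

```bash
cat > n.py <<'E'
from h import *
t=np.mean([capture("top")[:,:,::-1].astype(float) for _ in range(3)],0); cv2.imwrite("pics/topN.png",t)
s=bot.read_state();print(s["time_s"],s["position"],s["force"])
d=t[:,:,2]-t[:,:,0]
m=((d>17)&(t[:,:,2]-t[:,:,1]>6)).astype(np.uint8); k=np.zeros_like(m); k[195:235,145:225]=m[195:235,145:225]
c=max(cv2.findContours(k,cv2.RETR_EXTERNAL,cv2.CHAIN_APPROX_NONE)[0],key=cv2.contourArea)
print(cv2.boundingRect(c),cv2.minAreaRect(np.float32(ray("top",c.reshape(-1,2),.046)[:,:2]*1000)))
a=cv2.imread("pics/top0.png").astype(float)
E=[]
for c in range(162,205,4):
    col=d[190:215,c-2:c+3].mean(1); i=np.argmax(col>17); E.append((c,190+i-1+(17-col[i-1])/(col[i]-col[i-1])))
P=ray("top",E,.046); f=np.polyfit(P[:,1],P[:,0],1); print("blank edge slope,x@.26",f[0],np.polyval(f,.26))
F=[]
for c in range(162,212,4):
    col=a[192:208,c-2:c+3].mean((1,2)); g=np.diff(col); j=3+np.argmin(g[3:14]); F.append((c,192+j+.5))
P=ray("top",F,.04); f=np.polyfit(P[:,1],P[:,0],1); print("fence edge",f[0],np.polyval(f,.26),F[:4])
# rear edge/flap region along row 210
print("row",d[205:215,195:245].mean(0).round().tolist()); 
print("gray now",t[205:215,205:235].mean((0,2)).round().tolist()); print("gray t0",a[205:215,205:235].mean((0,2)).round().tolist())
E
python3 n.py
```

```text
20.25 [ 0.52993885 -0.27223152  0.04140684] [-0.18486222 -0.63811173 -1.78242116]
(157, 201, 45, 25) ((522.6782836914062, 264.1211242675781), (64.16048431396484, 118.03227996826172), 0.623335599899292)
blank edge slope,x@.26 -0.13766659810434165 0.5572459436483218
fence edge -0.016182549027365507 0.5567979307386692 [(162, np.float64(200.5)), (166, np.float64(200.5)), (170, np.float64(200.5)), (174, np.float64(200.5))]
row [30.0, 26.0, 25.0, 28.0, 33.0, 32.0, 25.0, 13.0, 5.0, 2.0, 2.0, 2.0, 2.0, 2.0, 2.0, 2.0, 2.0, 2.0, 2.0, 3.0, 6.0, 8.0, 7.0, 7.0, 8.0, 7.0, 4.0, 7.0, 12.0, 13.0, 9.0, 7.0, 6.0, 6.0, 5.0, 4.0, 7.0, 9.0, 7.0, 6.0, 6.0, 7.0, 6.0, 5.0, 4.0, 4.0, 4.0, 4.0, 4.0, 4.0]
gray now [95.0, 94.0, 94.0, 98.0, 101.0, 100.0, 95.0, 95.0, 93.0, 83.0, 67.0, 64.0, 66.0, 68.0, 68.0, 69.0, 85.0, 119.0, 163.0, 193.0, 202.0, 204.0, 204.0, 204.0, 201.0, 178.0, 125.0, 84.0, 79.0, 95.0]
gray t0 [72.0, 69.0, 72.0, 75.0, 77.0, 75.0, 71.0, 72.0, 70.0, 63.0, 48.0, 48.0, 49.0, 49.0, 50.0, 49.0, 64.0, 91.0, 124.0, 150.0, 157.0, 157.0, 157.0, 158.0, 156.0, 137.0, 95.0, 63.0, 58.0, 70.0][ WARN:0@2.839] global loadsave.cpp:1063 imwrite_ Unsupported depth image for selected encoder is fallbacked to CV_8U.
```

Run:
```python
from h import *
def g(n): return cv2.imread(f"pics/{n}.png").astype(float)
now=g("topN"); t0=g("top0"); t3=g("t3")
def half(p,off):  # half-level crossing of p rising
    lo,hi=np.median(p[:4]),np.median(p[-4:]); th=(lo+hi)/2; i=np.argmax(p>th); return off+i-1+(th-p[i-1])/(p[i]-p[i-1])
for nm,im,cols in(("t3",t3,range(252,292,4)),("now",now,range(162,198,4))):
    d=im[:,:,2]-im[:,:,0]; 
    r0=193 if nm=="now" else 188
    E=[(c,half(d[r0:r0+16,c-2:c+3].mean(1),r0)) for c in cols]
    P=ray("top",E,.046); f,cov=np.polyfit(P[:,1],P[:,0],1,cov=True); m=P[:,1].mean(); print(nm,"blank edge slope",f[0],"x",np.polyval(f,m),"at y",m,np.round([e[1] for e in E],2))
for c in (170,180,190,200): print(c,t0[190:208,c-3:c+4].mean((1,2)).round().tolist())
for c in (245,298): print(c,t0[185:208,c-1:c+2].mean((1,2)).round().tolist())
for c in (260,280): print(c,t0[185:208,c-3:c+4].mean((1,2)).round().tolist())
```

```text
t3 blank edge slope 0.021141352889690747 x 0.5871270192744368 at y 0.019901701801406733 [187.47 187.56 187.51 187.4  187.51 187.53 187.73 187.69 187.62 187.78]
now blank edge slope -0.015195572976212003 x 0.5544403411047109 at y 0.2671609753993347 [201.37 201.28 201.1  200.92 200.86 200.59 200.59 200.58 200.56]
170 [70.0, 71.0, 70.0, 71.0, 71.0, 71.0, 73.0, 84.0, 91.0, 94.0, 91.0, 77.0, 69.0, 69.0, 69.0, 71.0, 70.0, 71.0]
180 [71.0, 72.0, 72.0, 72.0, 71.0, 71.0, 76.0, 91.0, 94.0, 93.0, 88.0, 75.0, 70.0, 70.0, 71.0, 70.0, 70.0, 71.0]
190 [72.0, 73.0, 73.0, 72.0, 70.0, 72.0, 76.0, 90.0, 93.0, 92.0, 83.0, 74.0, 72.0, 72.0, 71.0, 72.0, 71.0, 71.0]
200 [73.0, 74.0, 74.0, 74.0, 72.0, 73.0, 78.0, 91.0, 95.0, 93.0, 79.0, 71.0, 73.0, 72.0, 72.0, 73.0, 73.0, 72.0]
245 [121.0, 125.0, 124.0, 123.0, 125.0, 124.0, 123.0, 129.0, 148.0, 154.0, 139.0, 136.0, 137.0, 128.0, 105.0, 142.0, 160.0, 158.0, 156.0, 157.0, 156.0, 157.0, 160.0]
298 [129.0, 129.0, 128.0, 131.0, 126.0, 123.0, 131.0, 154.0, 152.0, 135.0, 142.0, 145.0, 139.0, 117.0, 145.0, 157.0, 156.0, 158.0, 155.0, 156.0, 156.0, 156.0, 155.0]
260 [126.0, 126.0, 126.0, 125.0, 124.0, 124.0, 120.0, 124.0, 153.0, 157.0, 145.0, 140.0, 141.0, 132.0, 111.0, 145.0, 159.0, 157.0, 158.0, 158.0, 157.0, 161.0, 152.0]
280 [129.0, 128.0, 129.0, 128.0, 127.0, 124.0, 125.0, 139.0, 157.0, 159.0, 150.0, 146.0, 136.0, 113.0, 134.0, 157.0, 160.0, 160.0, 161.0, 160.0, 161.0, 161.0, 152.0]
```

Run:
```python
from h import *
np.set_printoptions(precision=4,suppress=True)
I=ray("top",[(170,200.64),(180,200.46),(190,200.1),(200,199.8)],.04)[:,:2]
O=ray("top",[(245,199),(260,198.9),(280,198.1),(298,197.9)],.03)[:,:2]
U=ray("top",[(245,192.6),(260,192.6),(280,192.0),(298,191.6)],.03)[:,:2] # table +x edge (engraver y -58)
Ui=ray("top",[(170,196.7),(180,196.4),(190,196.4),(200,196.3)],.04)[:,:2] # fence far edge inside
print(I,O,U,Ui)
a=cv2.imread("pics/top0.png").astype(float)
# table -x edge and cabinet long edges
for c in (245,260,280,295): 
    col=a[232:252,c-1:c+2].mean((1,2)); g=np.diff(col); j=np.argmin(g); print(c,232+j+.5,ray("top",[(c,232+j+.5)],.03)[0,:2],col.round().tolist()[5:16])
```

```text
[[0.5559 0.2903]
 [0.5561 0.2634]
 [0.5567 0.2364]
 [0.5572 0.2094]] [[ 0.5588  0.0889]
 [ 0.5585  0.0481]
 [ 0.56   -0.0063]
 [ 0.5599 -0.0553]] [[ 0.5763  0.0889]
 [ 0.5758  0.048 ]
 [ 0.5767 -0.0065]
 [ 0.5771 -0.0555]] [[0.5666 0.2904]
 [0.5671 0.2634]
 [0.5667 0.2364]
 [0.5667 0.2094]]
245 241.5 [0.4435 0.0895] [159.0, 157.0, 158.0, 157.0, 133.0, 95.0, 97.0, 117.0, 126.0, 124.0, 119.0]
260 240.5 [0.4457 0.0489] [159.0, 160.0, 160.0, 151.0, 101.0, 81.0, 111.0, 121.0, 121.0, 118.0, 121.0]
280 240.5 [ 0.445  -0.0051] [159.0, 163.0, 163.0, 153.0, 104.0, 82.0, 110.0, 119.0, 117.0, 117.0, 122.0]
295 240.5 [ 0.4445 -0.0455] [160.0, 164.0, 156.0, 127.0, 87.0, 89.0, 114.0, 118.0, 118.0, 118.0, 121.0]
```

The fence's own line gives a machine yaw of about 0.8°, so the blank sits as flush inside as it did when pressed on the fence outside. The flap pattern is back to its shut state. Now I'll lay the stick down.

Emit:
apply_moves --plan "-0.3 -0.2 0 0 0 0;-0.3 -0.2 0 0 0 0;-0.3 -0.2 0 0 0 0;0 0 0.3 0 0 0;0 0 0.2 0 0 0;0 0 0.1 0 0 0;0 0 0.05 0 0 0;0 0 0 0 0 0;0 0 0 0 0 0"

```text
time_s: 21.0
position: [0.5014, -0.3179, 0.009]
tcp_rot: [[-0.012, 1.0, -0.001], [1.0, 0.012, 0.001], [0.001, -0.001, -1.0]]
force: [-0.3, 1.1, -1.0]
opening: 0.25
grasp_force: 30.0
```

Emit:
apply_moves --plan "0 0 0.02 0 0 0;0 0 0 0 0 0;0 0 0 0 0 0"

```text
time_s: 21.25
position: [0.5014, -0.3187, 0.0084]
tcp_rot: [[-0.011, 1.0, 0.0], [1.0, 0.011, 0.0], [0.0, 0.0, -1.0]]
force: [0.2, 1.0, -0.0]
opening: 0.252
grasp_force: 30.0
```

Emit:
apply_moves --plan "0 0 0 0 0 0;0 0 0 0 0 0;0 0 0 0 0 0;0 0 0 0 0 0;0 0 0 0 0 0;0 0 0 0 0 0;0 0 0 0 0 0;0 0 0 0 0 0;0 0 0 0 0 0" --gripper 1

```text
time_s: 22.0
position: [0.5012, -0.319, 0.008]
tcp_rot: [[-0.011, 1.0, -0.0], [1.0, 0.011, 0.0], [0.0, -0.0, -1.0]]
force: [0.1, 1.1, -0.7]
opening: 0.847
grasp_force: 0.0
```

Emit:
apply_moves --plan "0 0 -0.1 0 0 0;0 0 -0.2 0 0 0;0 0 -0.4 0 0 0;0 0 -0.5 0 0 0;0 0 -0.6 0 0 0;0 0 -0.6 0 0 0;-0.5 -0.3 -0.6 0 0 0;-0.5 -0.3 0 0 0 0;-0.5 -0.3 0 0 0 0;0 0 0 0 0 0"

```text
time_s: 22.83
position: [0.4556, -0.3997, 0.1604]
tcp_rot: [[-0.007, 1.0, 0.002], [1.0, 0.007, -0.006], [-0.006, 0.002, -1.0]]
force: [1.1, 0.6, -0.6]
opening: 1.0
grasp_force: 0.0
```

```bash
sed -i 's/topN.png/topE.png/' n.py; python3 n.py 2>/dev/null
python3 - <<'E'
from h import *
b=capture("scene")[:,:,::-1].copy(); cv2.imwrite("pics/sceneE.png",b)
a=cv2.imread("pics/topE.png"); z=cv2.imread("pics/top0.png")
df=cv2.absdiff(cv2.GaussianBlur(a,(5,5),0),cv2.GaussianBlur(z,(5,5),0)).max(2)
n,l,st,ce=cv2.connectedComponentsWithStats((df>30).astype(np.uint8))
print([s.tolist() for s in st[1:] if s[4]>25])
E
```

```text
22.9833 [ 0.45680524 -0.39402864  0.15840625] [-0.22097595  1.15353276 -0.58973504]
(157, 201, 45, 25) ((522.688232421875, 264.1170959472656), (63.900733947753906, 118.0409164428711), 0.6395081281661987)
blank edge slope,x@.26 -0.13993708831788565 0.5570363134282666
fence edge -0.016182549027365507 0.5567979307386692 [(162, np.float64(200.5)), (166, np.float64(200.5)), (170, np.float64(200.5)), (174, np.float64(200.5))]
row [28.0, 24.0, 24.0, 26.0, 30.0, 31.0, 24.0, 12.0, 5.0, 3.0, 2.0, 2.0, 2.0, 2.0, 3.0, 2.0, 1.0, 2.0, 2.0, 4.0, 6.0, 8.0, 8.0, 8.0, 7.0, 6.0, 5.0, 7.0, 12.0, 13.0, 9.0, 6.0, 6.0, 6.0, 5.0, 4.0, 7.0, 9.0, 8.0, 6.0, 6.0, 8.0, 7.0, 4.0, 5.0, 5.0, 4.0, 4.0, 4.0, 4.0]
gray now [88.0, 87.0, 86.0, 90.0, 93.0, 91.0, 88.0, 87.0, 86.0, 76.0, 61.0, 59.0, 61.0, 64.0, 63.0, 64.0, 79.0, 111.0, 150.0, 179.0, 187.0, 189.0, 189.0, 189.0, 187.0, 165.0, 116.0, 77.0, 73.0, 88.0]
gray t0 [72.0, 69.0, 72.0, 75.0, 77.0, 75.0, 71.0, 72.0, 70.0, 63.0, 48.0, 48.0, 49.0, 49.0, 50.0, 49.0, 64.0, 91.0, 124.0, 150.0, 157.0, 157.0, 157.0, 158.0, 156.0, 137.0, 95.0, 63.0, 58.0, 70.0]
[[425, 57, 119, 96, 4854], [0, 61, 459, 359, 66070], [397, 61, 32, 12, 189], [95, 66, 26, 28, 569], [166, 66, 25, 27, 420], [463, 117, 16, 22, 185], [466, 140, 6, 8, 33], [223, 149, 7, 116, 523], [497, 157, 51, 31, 758], [467, 158, 6, 18, 57], [483, 162, 14, 28, 124], [449, 176, 14, 10, 43], [175, 188, 383, 232, 48336], [414, 196, 7, 6, 26], [158, 201, 44, 24, 874], [105, 213, 4, 10, 26], [396, 235, 43, 21, 461], [160, 268, 62, 7, 217], [139, 270, 20, 5, 46], [224, 282, 14, 12, 78], [179, 285, 41, 29, 563], [177, 325, 10, 12, 48], [511, 324, 49, 96, 3436], [255, 384, 15, 9, 78], [306, 408, 18, 12, 123], [374, 413, 9, 7, 33], [279, 414, 15, 6, 56]]
```

```bash
python3 -c "
from rig import bot
print(bot.hand_in())"
```

```text
the job is handed in; nothing more can be done
None
```

The job is handed in at about 23 s, and the verdict was not shown to me: the blank bore on the stop's nose (about 3–4 N net), looks flush with the fence and the flap shut by my measurements, and the push stick was released on the bench, though I viewed 11 pictures, one over the limit of 10.

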